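# Free the vent coupler and hold it snapped onto the slanted nipple

## Task

Swing the red cam lever fully aside to free the yellow-handled coupler, then lift the coupler out of its holder. Push it squarely, along the nipple's own slant, onto the slanted brass nipple until the blue spring sleeve snaps down and is pressed nearly to the bottom, and finish like that: still gripping the coupler and holding the sleeve down against its spring, nothing let go. Leave the vial, bottle, cup and box standing round about undisturbed.

Things in the scene. Friction and masses are not known exactly. Their poses are not given: they have to be found in the camera images.
- cam_lever (a joint): angle of the red cam lever on top of the holder. 0 = locked: the bar lies over the coupler's flange (2.5 mm above it) and the coupler cannot be lifted. It turns about a vertical axis, counter-clockwise seen from above, to its stop at 1.5 rad, and stays where it is left (turning it takes under 1 N at the knob). It starts at 0 to 0.1.
- lever_knob (a point): middle of the upright red knob at the free end of the lever, a cylinder 14 mm in diameter and 30 mm high (top about 101 mm, foot about 71 mm above the worktop), 82 mm from the pivot. The bar below it is 12 mm wide, 8 mm thick, its top 71 mm above the worktop.
- lever_pivot (a point): point on the lever's vertical pivot axis, at the height of the knob's middle
- holder: fixed aluminium block 92 x 72 x 55 mm with a 34 mm hole right through it, in which the coupler hangs by its flange; origin under the hole's centre on the worktop, the block reaches from x = -36 to +56 mm; own z up. Locked lever: the bar lies along the holder's x axis at y = -22.5 mm, pivot at x = +34, knob at x = -48 mm; open, it points to the holder's -y.
- coupler_grip (a point): centre of the grip zone of the coupler's yellow handle (round, 26 mm in diameter), on its axis, 92 mm above its foot; own z along the coupler's axis from foot to handle top. Coupler: 115 mm long, about 0.22 kg, loose; from the foot up: steel head 30 mm in diameter, 45 mm long; flange 52 mm in diameter, 6 mm thick; handle from 51 to 115 mm. In the holder it stands upright, its foot 10 mm above the worktop, grip 102 mm above it; it must rise 45 mm to come free.
- coupler_foot (a point): centre of the mouth at the coupler's foot, a straight blind bore 16 mm in diameter and 36 mm deep; own z along the axis towards the handle
- nipple_tip (a point): tip of the fixed brass nipple, 12 mm in diameter with a 9 mm long cone to 5 mm at the tip; own z points out along the nipple's axis, which leans 25 degrees from vertical, towards the robot's side of the block. Block: fixed, grey, 95 x 85 mm, about 65 mm high; tip about 92 mm above the worktop. The coupler's bore goes over the nipple with 2 mm clearance all round, and its foot then pushes the sleeve.
- sleeve (a joint): travel of the blue spring sleeve round the nipple (25 mm outside, 16 mm inside diameter, 16 mm long), 0 = out, 0.010 = bottom stop. Its top lies 16 mm behind the nipple tip when out. The push needed grows from about 6 N at 0 to about 11 N at 2 mm, falls (the snap) to 5 or 6 N at 8 mm, and grows again to about 10 N at 10 mm; let go, it springs out again.
- valve_block: fixed grey block under the nipple; origin on the worktop, own z up; the nipple leans towards its own -x. A tall black computer tower stands to the left of the work (front at x = 0.51, right side at y = 0.126 m, 390 mm high): come round in front of it, not across it.
- coupler: the coupler, origin at the centre of its foot, own z towards the handle
- vial: bystander: small vial with red cap, 24 mm wide, 45 mm high, loose, origin under its centre
- bottle: bystander: white bottle with blue cap, 62 mm wide, 135 mm high, loose, origin under its centre
- cup: bystander: sample cup with white lid, 59 mm wide, 66 mm high, loose, origin under its centre
- kit: bystander: pink and white carton, 65 x 120 x 55 mm, loose, origin under its centre
Not all that is in view belongs to the job. What is shaped like the coupler but green is not meant.

How it is judged (in metres and radians):
On the way, in this order (a step that is already met when the one before it is completed fails the run):
1. the cam lever is swung aside (value of joint cam_lever above 1.15 rad), for 0.2 s.
2. the coupler is lifted clear of the holder in the gripper (height (world z) of coupler_foot above 0.06 m and contact force between the fingers and coupler above 1 N and contact force between coupler and holder below 0.1 N), for 0.2 s.
3. the coupler, square on the nipple, has pushed the sleeve through its snap (value of joint sleeve above 0.0065 m and contact force between coupler and valve_block above 1 N and angle between the z axis of coupler and the z axis of nipple_tip, either way round below 0.15 rad), for 0.2 s.
At the end, for the whole second after the job is handed in: The gripper still holds the coupler, over the nipple and in line with it within 0.15 rad, at rest, its foot pushing the sleeve down by more than 6.5 of 10 mm (past the snap) with more than 1 N; the lever is still swung aside (over 1.15 rad) (all of step 3 and contact force between the fingers and coupler above 1 N and z of coupler_foot in the frame of nipple_tip below -0.02 m and contact force between coupler and holder below 0.1 N and linear speed of coupler below 0.02 m/s and value of joint cam_lever above 1.15 rad); the arm keeps its last pose, push and grip.
It fails at once if a bystander (vial, bottle, cup or box) is moved more than 20 mm (distance of any of vial, bottle, cup, kit from where it was at the start of the episode above 0.02 m).
It also fails if it takes over 58 s, if anything falls off the work surface, if the arm or the gripper's body presses on something with over 40 N, if the wrist force passes 120 N, or if a joint passes its speed limit or range.

## Robot

A 7-joint arm with a two-finger parallel gripper is mounted at the origin on a cart in front of the work surface, level with it; the furniture and walls round the work are solid. World frame = base frame: x ahead of the robot, y to its left, z up, the work surface at z = 0. Lengths are in mm, angles in rad, forces in N, time in s.
With the tool pointing down it reaches from about 400 to 900 mm from the base axis. Payload 5.6 kg.
Tool frame: the origin (TCP) lies midway between the tips of the shut fingers; the grasp point (between the pads) lies 19 mm behind it; x points along the fingers, y is the direction in which the jaws open and shut, and the axes are right-handed (so a half turn about x gives the same grasp; the last joint's range is limited). The gripper opens to 92 mm and grips with 3 to 60 N. Pads are 20 mm wide; open, the fingers measure 128 mm over their backs; the gripper's body (75 mm by 189 mm) begins 69 mm behind the grasp point.
Start: joints at [1.288, 0.468, -0.012, 1.603, 0.006, 1.071, -0.056], TCP at [154.337, -631.419, 187.392] pointing down, gripper open.
Joint ranges: [-2.53, 2.53], [-0.31, 2.02], [-1.57, 1.55], [0.28, 2.44], [-1.29, 4.43], [0.15, 1.84], [-2.92, 2.92]. Speed limits (rad/s): [2.57, 2.57, 3.14, 3.14, 3.14, 3.14, 3.14].

## Interface

Orientations are given as a rotation vector (axis times angle).
In Python, from cell import robot, grip, kin, viewer gives the robot as it stands. Calls block until the motion is done:
- robot.movep(position, orientation): joint-space move of the TCP to a pose.
- robot.servo_line(position, feed=150, rotation=None): straight line of the TCP; rotation=None keeps the orientation; feed is the mean speed in mm/s.
- robot.goto_joints(angles): joint-space move.
- grip(opening, newtons=None): opening from 0.0 (shut) to 1.0 (fully open); newtons is the grip in N (None keeps the last); returns when the fingers have stopped.
- robot.hold(seconds).
- kin.ik(position, orientation): joint angles nearest the present ones, or None.
- robot.observe(): the state.
- viewer.read_camera(name): name is "side" or "top" or "wrist"; returns the picture (384x512x3 uint8, red, green, blue); there is no depth.
- viewer.camera_info(name): a dict with "camera_matrix" (3x3 intrinsics, pixels), "k1" (the pictures are not rectified: a ray, as slopes to the right and down, at radius r is drawn at 1 + k1 r^2 times it, then the intrinsics apply), "R" (3x3) and "t" (3): a world point X has camera coordinates R X + t. Camera axes: x right, y down, z forward; pixel columns grow to the right and rows downward; lengths in mm; the calibration is good to about 2 mm. A picture is of the moment at which its call begins: read the wrist's pose just before it. camera_info takes no time and is no camera call; for the wrist camera it gives the pose at the moment of the call.
A pose or a line that the arm cannot do raises robot.IKError and nothing moves.
- robot.job_done(): hands the job in, once; it reports no verdict.
Trained networks look in the newest picture that a camera, given by its name, has taken for a name from the list of things; names that differ only in an ending like _2 or _b are one class to them, and where a whole thing is asked for, a point or a joint stands for the part that bears it (a point fixed in the world has none). Each returns a list of dicts, best first, with "confidence" (0 to 1); they miss things now and then, are a little off and sometimes report something else, mostly with a low value. They report only what shows in the picture. A call takes as long as a camera call. They do not tell look-alikes from the thing itself.
- viewer.silhouettes(name, camera): "mask" (384x512 bool, what is visible of it).
- viewer.pinpoint(name, camera): "at" ([x, y, z] in mm, in the coordinates of the camera as it stood for that picture, good to about 4 mm: a listed point, or the origin of a listed thing).
The state is a dict: "t": time; "joints": joint angles; "joint_velocities": joint speeds; "joint_torque": joint torques, N m; "tcp_pos": TCP position; "tcp_rot": TCP orientation; "contact_force": force on the tool from outside, world axes, zero at the start; "wrist_torque": the same for the moment, N m; "grip_width": opening from 0.0 (shut) to 1.0 (fully open).
Only numpy, scipy, OpenCV 4.12 (cv2) and the standard library are available. Lean on these libraries where they do the work, as an engineer would, in place of code of your own. Each camera call takes 0.05 s, during which the arm holds its last target.

## Working session

There is one attempt and no reset: what is moved stays moved. The work goes in short steps, each a Python script; the robot and the scene stay as the last script left them, time stands still between calls to the robot, and variables do not carry over. Pictures are saved under pics/ and viewed, and the job is handed in when it is done.

```bash
ls; mkdir -p pics
python3 - <<'E'
from cell import robot,grip,kin,viewer
import cv2
print(robot.observe())
for c in ["side","top","wrist"]:
    im=viewer.read_camera(c); cv2.imwrite(f"pics/a_{c}.png",im[:,:,::-1]); i=viewer.camera_info(c); print(c,i)
    for n in ["lever_knob","lever_pivot","coupler_grip","coupler_foot","nipple_tip","holder","valve_block","vial","bottle","cup","kit"]:
        import numpy as np
        for d in viewer.pinpoint(n,c)[:3]:
            print(n,round(d["confidence"],2),np.round(np.array(i["R"]).T@(np.array(d["at"])-np.array(i["t"])),0))
print(robot.observe()["t"])
E
```

```text
pics
{'t': 0.0, 'joints': array([ 1.28803651,  0.46840297, -0.01156011,  1.60362523,  0.00600512,
        1.07142777, -0.05633231]), 'joint_velocities': array([ 2.19010331e-03,  1.43885464e-04,  2.69612370e-04, -2.15295620e-05,
        9.36648370e-05, -1.43791876e-03, -1.42882555e-04]), 'joint_torque': array([ 3.77710842e-05, -5.20555043e+01, -1.32640911e-02, -2.43742293e+01,
       -5.68629114e-02,  1.72506936e-02,  1.85757667e-04]), 'tcp_pos': array([ 154.10081768, -630.80203494,  186.4230003 ]), 'tcp_rot': array([ 2.09459168,  0.25410672, -2.09536699]), 'contact_force': array([-0.44530996,  0.50458144, -0.24640555]), 'wrist_torque': array([ 0.02062836, -0.01742075, -0.00961502]), 'grip_width': 0.9994784057338229}
side {'camera_matrix': array([[487.36348457,   0.        , 253.01904936],
       [  0.        , 487.36348457, 187.91953465],
       [  0.        ,   0.        ,   1.        ]]), 'k1': -0.033713615826827775, 'R': array([[ 0.50583857, -0.8626094 ,  0.00568984],
       [-0.51028216, -0.30453717, -0.80428181],
       [ 0.69551381,  0.40393334, -0.59422083]]), 't': array([-243
[... 1328 characters left out ...]
 202.  -0.]
holder 0.76 [ 551. -332.   -4.]
valve_block 0.59 [486. -16.   2.]
vial 0.48 [ 507. -365.   89.]
vial 0.44 [390. 201.   2.]
bottle 0.59 [ 666. -471.   -2.]
cup 0.63 [402. 364.  -1.]
kit 0.67 [374. 527.  -4.]
kit 0.4 [390. 201.   3.]
wrist {'camera_matrix': array([[325.44930652,   0.        , 252.2324045 ],
       [  0.        , 325.44930652, 190.23111216],
       [  0.        ,   0.        ,   1.        ]]), 'k1': -0.08119280705608656, 'R': array([[ 2.37115736e-01, -9.71481409e-01,  2.80947602e-05],
       [-9.44247488e-01, -2.30461777e-01,  2.35125605e-01],
       [-2.28413679e-01, -5.57785092e-02, -9.71964994e-01]]), 't': array([-650.34391185,  -26.47460328,  388.28921461])}
1.8
```

```bash
python3 -c "
import cv2
for c in ['side','top']:
    i=cv2.imread(f'pics/a_{c}.png'); cv2.imwrite(f'pics/a_{c}2.png',cv2.resize(i,(800,600)))
i=cv2.imread('pics/a_top.png'); cv2.imwrite('pics/crop1.png',cv2.resize(i[150:290,210:430],(792,504),interpolation=cv2.INTER_CUBIC))
"
```

```text
(no output)
```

View pics/a_side2.png

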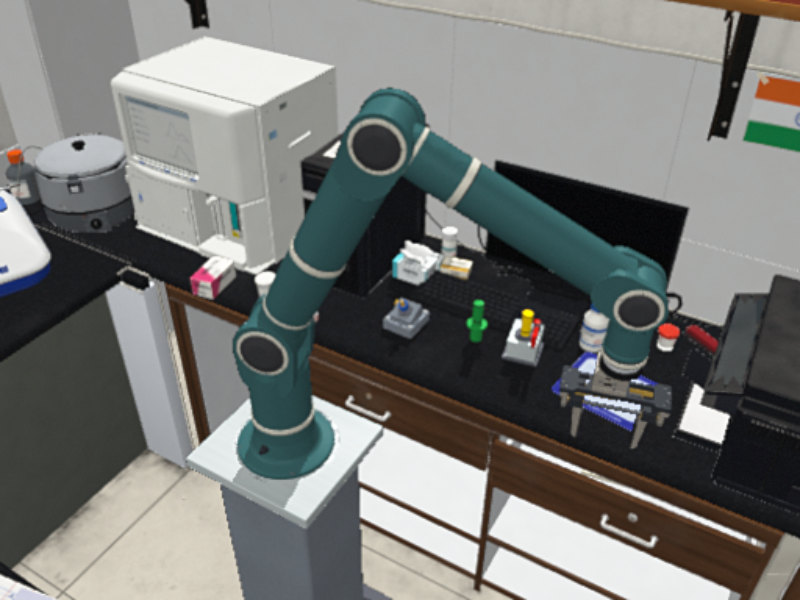

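View pics/a_top2.png

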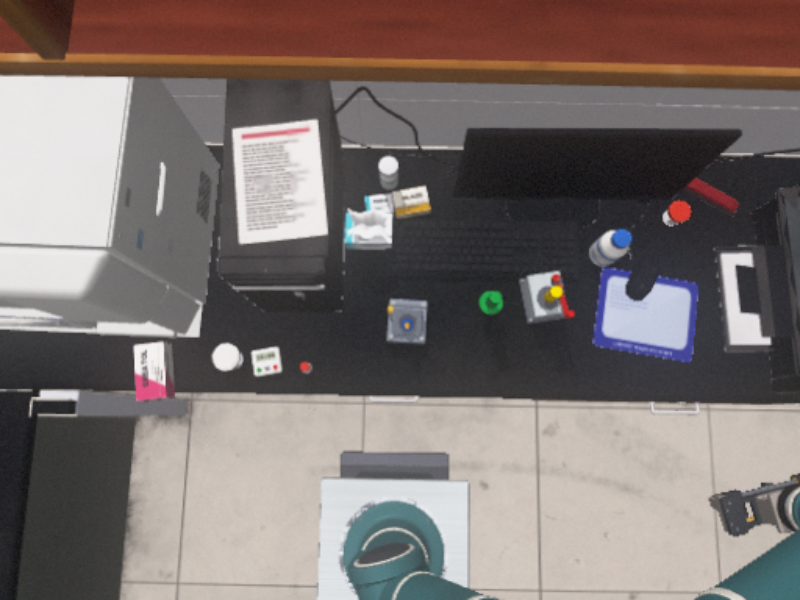

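View pics/crop1.png

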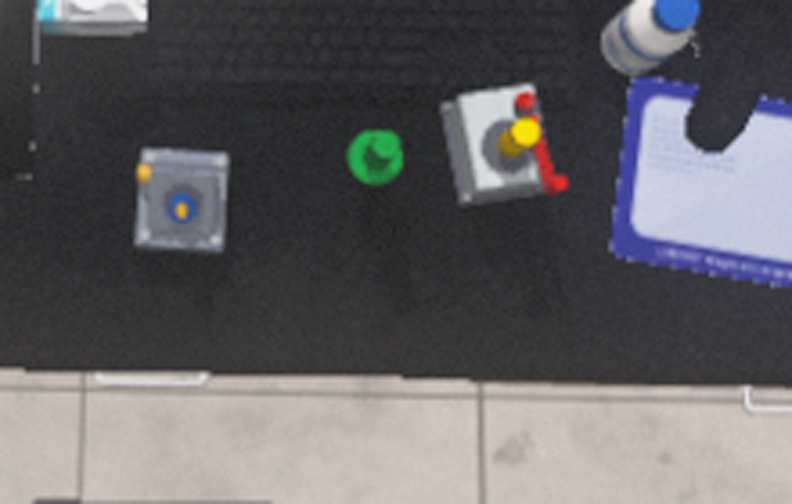

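The yellow coupler in the holder with the red lever, at about (525,135) in the crop, is the one meant. The green look-alike at (377,155) is free-standing and has no lever. Grey block with brass and blue nipple: (182,207). Next I'll check reachability.

```bash
cat > h.py <<'E'
from cell import robot,grip,kin,viewer
import numpy as np, cv2
from scipy.spatial.transform import Rotation as Ro
def rv(x,y):
    x=np.array(x,float);x/=np.linalg.norm(x);y=np.array(y,float);y-=x*(x@y);y/=np.linalg.norm(y)
    return Ro.from_matrix(np.c_[x,y,np.cross(x,y)]).as_rotvec()
def w(i,p): return np.array(i["R"]).T@(np.array(p)-np.array(i["t"]))
def proj(i,X):
    X=np.atleast_2d(X)@np.array(i["R"]).T+np.array(i["t"]); s=X[:,:2]/X[:,2:]; r2=(s**2).sum(1,keepdims=True)
    s=s*(1+i["k1"]*r2); K=i["camera_matrix"]; return s*[K[0,0],K[1,1]]+[K[0,2],K[1,2]]
def ray(i,uv):
    K=i["camera_matrix"]; s=cv2.undistortPoints(np.array([[uv]],float),np.array(K),np.array([i["k1"],0,0,0.]))[0,0]
    R=np.array(i["R"]); return -R.T@np.array(i["t"]), R.T@np.array([*s,1.])
def pp(names,cams,tag=None):
    for c in cams:
        i=viewer.camera_info(c); im=viewer.read_camera(c)
        if tag: cv2.imwrite(f"pics/{tag}_{c}.png",cv2.resize(im[:,:,::-1],(768,576)))
        for n in names:
            for d in viewer.pinpoint(n,c)[:2]: print(c,n,round(d["confidence"],2),np.round(w(i,d["at"]),1))
E
python3 - <<'E'
from h import *
s=robot.observe();M=Ro.from_rotvec(s["tcp_rot"]).as_matrix();print(np.round(M,2))
i=viewer.camera_info("wrist");C=w(i,[0,0,0]);print("cam",C, "in tool",M.T@(C-s["tcp_pos"]), "fwd tool",M.T@i["R"][2])
down=[0,0,-1]
for nm,p,x,ys in [("over holder",[480,-330,330],down,None),("lever",[502,-352,80],down,None),("grip",[551,-331,83],down,None),
   ("nip",np.array([470,-19,90])+48.5*np.array([-.4226,0,.9063]),[.4226,0,-.9063],None),("nip vertical tool",np.array([470,-19,90])+67.5*np.array([-.4226,0,.9063])+[0,0,-19],down,None),
   ("prenip",np.array([470,-19,90])+120*np.array([-.4226,0,.9063]),[.4226,0,-.9063],None),("view nip",[400,-19,330],down,None)]:
  for a in range(0,360,30):
    a=np.deg2rad(a); q=kin.ik(p,rv(x,[np.cos(a),np.sin(a),0]))
    print(nm,int(round(np.rad2deg(a))),None if q is None else np.round(q,2))
E
```

```text
[[-0.    0.24 -0.97]
 [-0.   -0.97 -0.24]
 [-1.    0.    0.  ]]
cam [ 217.89883081 -616.24035319  383.64644443] in tool [-196.26010527    0.35645847  -65.32132103] fwd tool [ 9.71971833e-01 -8.78339576e-05  2.35097316e-01]
over holder 0 [ 0.9   0.28 -0.44  1.57  0.12  1.32  0.44]
over holder 30 [ 0.95  0.29 -0.52  1.57  0.15  1.32  0.94]
over holder 60 [ 1.02  0.31 -0.61  1.56  0.18  1.33  1.44]
over holder 90 [ 1.09  0.33 -0.7   1.56  0.22  1.33  1.93]
over holder 120 [ 1.42  0.58 -1.31  1.54  0.56  1.46  2.18]
over holder 150 [-0.4   0.5   1.36  1.65 -0.5   1.41 -2.64]
over holder 180 [ 0.49  0.24  0.07  1.6  -0.02  1.3  -2.58]
over holder 210 [ 0.55  0.24 -0.01  1.59  0.    1.31 -2.08]
over holder 240 [ 0.61  0.25 -0.09  1.59  0.02  1.31 -1.57]
over holder 270 [ 0.67  0.25 -0.15  1.58  0.04  1.31 -1.06]
over holder 300 [ 0.73  0.26 -0.23  1.58  0.06  1.31 -0.56]
over holder 330 [ 0.81  0.27 -0.34  1.57  0.09  1.31 -0.06]
lever 0 [ 0.84  0.57 -0.39  1.76  0.27  0.86  0.34]
lever 30 [ 0.91  0.59 -0.48  1.75  0.34  0.88  0.81]
lever 60 [ 0.97  0.61 -0.57  1.75  0.4   0.9   1.28]
leve
[... 2917 characters left out ...]
39 -0.56  0.52 -0.01]
view nip 0 [ 0.87 -0.09 -0.82  1.93 -0.07  1.27  0.07]
view nip 30 [ 0.92 -0.09 -0.87  1.92 -0.07  1.27  0.6 ]
view nip 60 [ 0.99 -0.09 -0.93  1.92 -0.08  1.28  1.13]
view nip 90 [ 0.88 -0.09 -0.84  1.93 -0.07  1.27  1.64]
view nip 120 [-0.75 -0.18  0.63  2.    0.11  1.29  1.94]
view nip 150 [-0.99 -0.24  0.82  2.01  0.18  1.31  2.38]
view nip 180 [ 1.5  -0.21 -1.29  1.91 -0.21  1.29 -2.87]
view nip 210 [ 0.65 -0.08 -0.63  1.93 -0.05  1.27 -2.58]
view nip 240 [ 0.7  -0.08 -0.67  1.93 -0.05  1.27 -2.05]
view nip 270 [ 0.74 -0.08 -0.71  1.93 -0.06  1.27 -1.52]
view nip 300 [ 0.76 -0.08 -0.73  1.93 -0.06  1.27 -1.  ]
view nip 330 [ 0.81 -0.08 -0.77  1.93 -0.06  1.27 -0.47]
```

Run:
```python
from h import *
robot.movep([525,-340,270],rv([0,0,-1],[np.cos(np.deg2rad(230)),np.sin(np.deg2rad(230)),0]))
print(robot.observe()["t"],robot.observe()["tcp_pos"])
i=viewer.camera_info("wrist"); np.save("wi.npy",i,allow_pickle=True)
pp(["lever_knob","lever_pivot","coupler_grip","holder"],["wrist"],"b")
grip(0.0); print(robot.observe()["t"])
```

```text
3.5417 [ 524.22624655 -341.10623516  269.80724592]
wrist lever_knob 0.94 [ 506.5 -369.3   87.7]
wrist lever_knob 0.52 [ 550.7 -328.     1.5]
wrist lever_pivot 0.85 [ 585.4 -348.9   83.4]
wrist lever_pivot 0.69 [ 551.9 -328.3   -1.4]
wrist coupler_grip 0.87 [ 535.7 -205.6   93.6]
wrist coupler_grip 0.61 [ 551.5 -331.5  102. ]
wrist holder 0.58 [ 550.6 -329.4   -1.3]
5.1417
```

View pics/b_wrist.png

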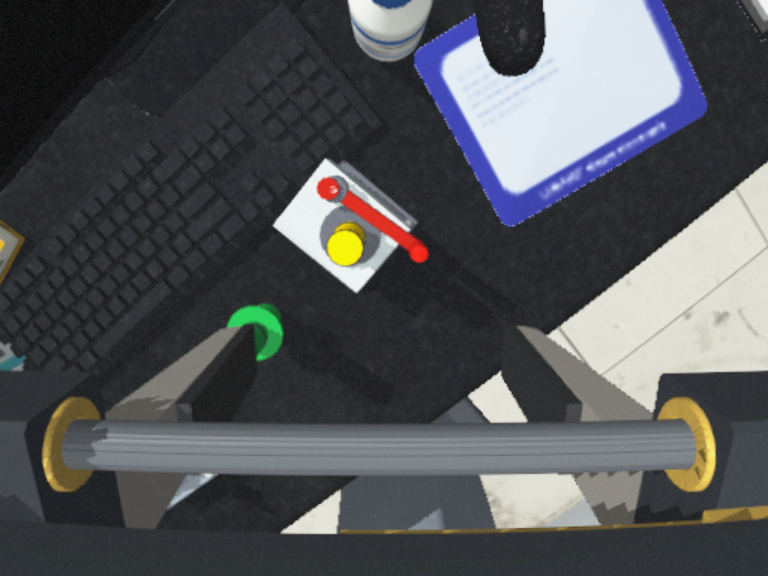

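The wrist view shows the knob at (419,253), the pivot at (330,187), the yellow handle at (346,245) and the green decoy at (258,330). The knob-to-pivot distance comes to 82 mm, as it should.

Run:
```python
from h import *
P=np.array([586,-347.5]); th0=np.deg2rad(195.1)
def pose(th,d,z):
    r=np.array([np.cos(th),np.sin(th)]); t=np.array([-r[1],r[0]])
    p=P+82*r-d*t
    return [*p,z],rv([0,0,-1],[*r,0])
p,o=pose(th0,28,140); robot.movep(p,o)
p,o=pose(th0,28,79); robot.servo_line(p,feed=120)
for a in [0,14,28,42,56,70,82]:
    p,o=pose(th0+np.deg2rad(a),16,79); robot.servo_line(p,feed=90,rotation=o)
    s=robot.observe(); print(round(s["t"],2),a,np.round(s["tcp_pos"]-p,1),np.round(s["contact_force"],1))
p,o=pose(th0+np.deg2rad(78),26,79); robot.servo_line(p,feed=100)
p[2]=160; robot.servo_line(p,feed=200)
robot.movep([525,-340,270],rv([0,0,-1],[np.cos(np.deg2rad(240)),np.sin(np.deg2rad(240)),0]))
pp(["lever_knob","lever_pivot","coupler_grip","bottle"],["wrist"],"c")
print(robot.observe()["t"])
```

```text
6.67 0 [ 0.4 -1.1  0.8] [-0.   0.5 -0.3]
7.07 14 [-0.2  0.2  0. ] [-1.   0.1 -0.4]
7.46 28 [-0.3  0.8 -0.2] [-0.2  0.8 -0.9]
7.85 42 [-0.4  0.9 -0.3] [-0.  -0.2 -0.1]
8.24 56 [-0.5  0.8 -0.3] [-0.7  0.8  0.1]
8.63 70 [-0.7  0.6 -0.3] [-0.3 -0.1  0.2]
8.99 82 [-0.7  0.4 -0.2] [ 0.1 -0.3 -0.8]
wrist lever_knob 0.83 [ 506.6 -364.2   87.4]
wrist lever_pivot 0.69 [ 583.1 -348.    82.2]
wrist coupler_grip 0.81 [ 548.1 -329.8  102.3]
wrist coupler_grip 0.58 [ 536.3 -205.    90. ]
wrist bottle 0.63 [ 6.630e+02 -4.668e+02  2.000e-01]
10.7833
```

View pics/c_wrist.png

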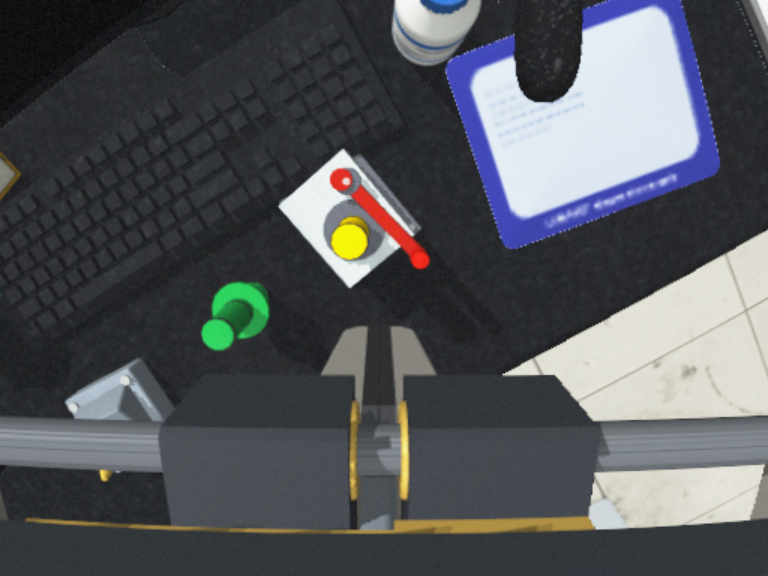

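The lever has not moved: the knob is still at (420,259). I'll check finger closure and where the tips really are.

Run:
```python
from h import *
s=robot.observe(); print(s["t"],s["grip_width"],s["tcp_pos"])
for c in ["wrist","side"]:
    i=viewer.camera_info(c); im=viewer.read_camera(c)[:,:,::-1].copy()
    M=Ro.from_rotvec(s["tcp_rot"]).as_matrix()
    for q in [[0,0,0],[-19,0,0],[-19,10,0],[0,0,10],[0,0,-10]]:
        u=proj(i,s["tcp_pos"]+M@q)[0]; print(c,q,np.round(u*(1.5 if c=="wrist" else 1)))
    if c=="wrist": cv2.imwrite("pics/d_w.png",cv2.resize(im[190:290,150:350],(800,400),interpolation=cv2.INTER_CUBIC))
    else: cv2.imwrite("pics/d_s.png",cv2.resize(im[120:270,250:450],(800,600),interpolation=cv2.INTER_CUBIC))
```

```text
10.7833 0.0010081709990328311 [ 524.42742122 -340.58969087  268.02623784]
wrist [0, 0, 0] [377. 327.]
wrist [-19, 0, 0] [377. 343.]
wrist [-19, 10, 0] [403. 343.]
wrist [0, 0, 10] [377. 349.]
wrist [0, 0, -10] [377. 304.]
side [0, 0, 0] [342. 172.]
side [-19, 0, 0] [342. 168.]
side [-19, 10, 0] [344. 169.]
side [0, 0, 10] [339. 173.]
side [0, 0, -10] [344. 171.]
```

View pics/d_w.png

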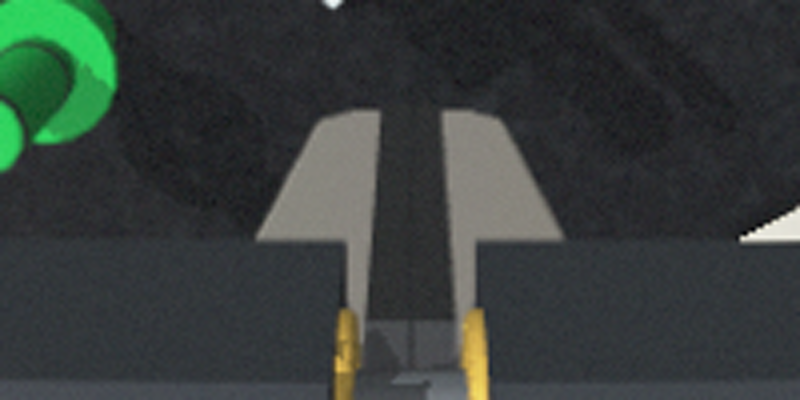

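View pics/d_s.png

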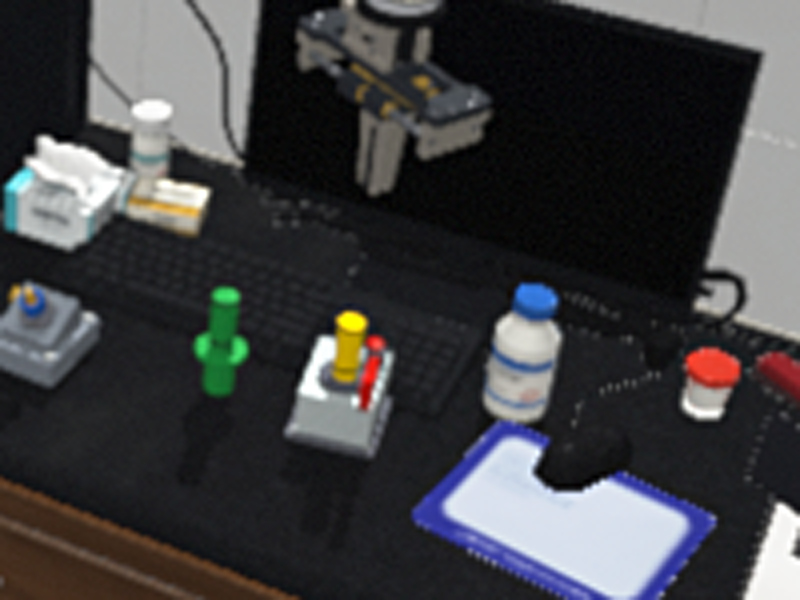

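```bash
cat > lev.py <<'E'
from h import *
P=np.array([586,-347.5]); th0=np.deg2rad(195.1)
def pose(th,d,z):
    r=np.array([np.cos(th),np.sin(th)]); t=np.array([-r[1],r[0]])
    p=P+82*r-d*t
    return [*p,z],rv([0,0,-1],[*r,0])
def snap(tag):
    im=viewer.read_camera("wrist")[:,:,::-1]; 
    b=viewer.read_camera("side")[:,:,::-1][160:260,290:390]
    cv2.imwrite(f"pics/{tag}.png",np.hstack([im[100:300,120:380],cv2.resize(b,(200,200),interpolation=cv2.INTER_CUBIC)]).repeat(1,0))
E
python3 - <<'E'
from lev import *
p,o=pose(th0,28,140); robot.movep(p,o)
p,o=pose(th0,28,79); robot.servo_line(p,feed=150)
snap("e1")
s=robot.observe(); print(s["t"],s["tcp_pos"],p)
i=viewer.camera_info("side"); print(proj(i,s["tcp_pos"]),proj(i,[506,-369,101]),proj(i,[506,-369,71]),proj(i,[551,-331,125]))
a=cv2.imread("pics/e1.png"); cv2.imwrite("pics/e1b.png",cv2.resize(a,None,fx=1.7,fy=1.7,interpolation=cv2.INTER_CUBIC))
E
```

```text
12.2667 [ 500.70047771 -342.5306691    80.58951706] [np.float64(499.5371180259094), np.float64(-341.82813604407886), 79]
[[334.10447959 216.34907251]] [[341.80987816 213.68129458]] [[340.89960892 219.83051579]] [[337.67024103 199.06347728]]
```

View pics/e1b.png

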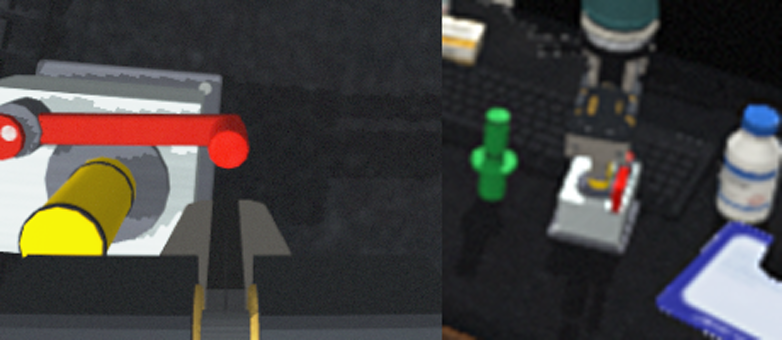

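Run:
```python
from lev import *
im=viewer.read_camera("side")[:,:,::-1]; wi=viewer.read_camera("wrist")[:,:,::-1]
cv2.imwrite("pics/f1.png",cv2.resize(im[170:250,290:390],(800,600),interpolation=cv2.INTER_CUBIC))
s=robot.observe();M=Ro.from_rotvec(s["tcp_rot"]).as_matrix()
for c in ["side","wrist"]:
    i=viewer.camera_info(c)
    for q in [[0,0,0],[0,0,-10],[-19,0,0],[-88,0,0]]: print(c,q,proj(i,s["tcp_pos"]+M@q))
i=viewer.camera_info("wrist"); print(proj(i,[[506,-369,101],[551,-331,125]]))
cv2.imwrite("pics/f2.png",cv2.resize(wi,(768,576)))
```

```text
side [0, 0, 0] [[334.03945611 216.41885849]]
side [0, 0, -10] [[336.68694874 216.87308747]]
side [-19, 0, 0] [[334.5605807  212.52293213]]
side [-88, 0, 0] [[336.50555433 197.95759742]]
wrist [0, 0, 0] [[251.76242162 218.56468628]]
wrist [0, 0, -10] [[251.75174579 203.39504232]]
wrist [-19, 0, 0] [[251.71714477 229.06592937]]
wrist [-88, 0, 0] [[251.44037512 293.56710943]]
[[254.44993789 183.71897798]
 [148.84955736 242.296652  ]]
```

View pics/f1.png

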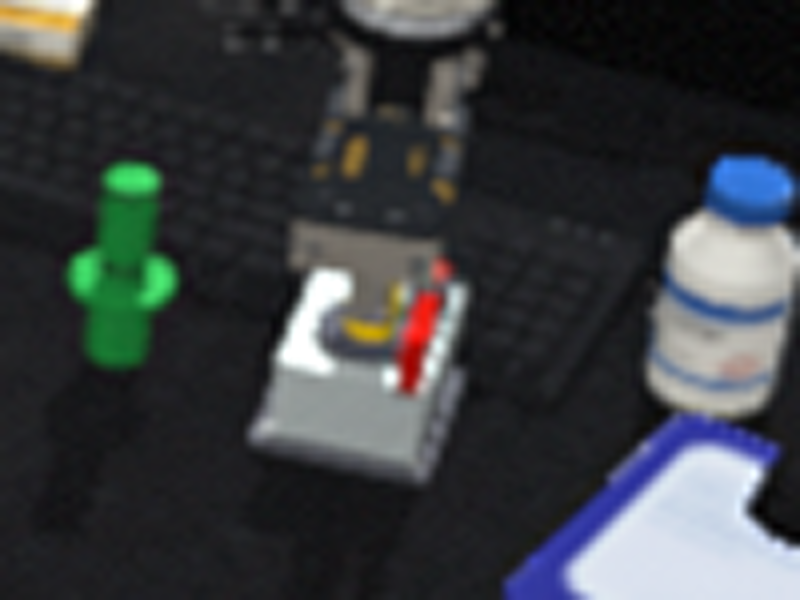

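View pics/f2.png

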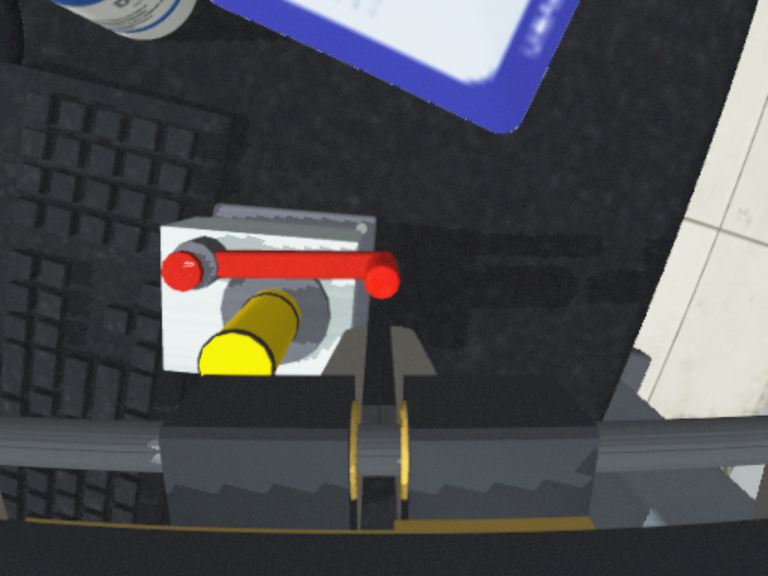

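In side crop f1 the fingertip is at (375,315), about 4 px above where the reported TCP projects. The wrist view agrees, so the fingers end about 20 mm short of the reported TCP and passed just over the knob top (101 mm). I'll retry lower at z = 62, which clears the block top (55) whichever tip length is right.

Run:
```python
from lev import *
p,o=pose(th0,28,62); robot.servo_line(p,feed=100); print(robot.observe()["contact_force"])
for a in [0,14,28]:
    p,o=pose(th0+np.deg2rad(a),16,62); robot.servo_line(p,feed=90,rotation=o)
    s=robot.observe(); print(round(s["t"],2),a,np.round(s["tcp_pos"]-p,1),np.round(s["contact_force"],1))
wi=viewer.read_camera("wrist")[:,:,::-1]; cv2.imwrite("pics/g.png",cv2.resize(wi,(768,576)))
```

```text
[ 0.43370261 -1.41474916  0.51759714]
12.97 0 [ 0.2 -0.9  0.4] [-0.6 -0.5 -0.1]
13.36 14 [-0.2  0.1  0. ] [-0.4 -0.4  0.7]
13.75 28 [-0.2  0.6 -0.1] [-0.3  0.3  0.4]
```

View pics/g.png

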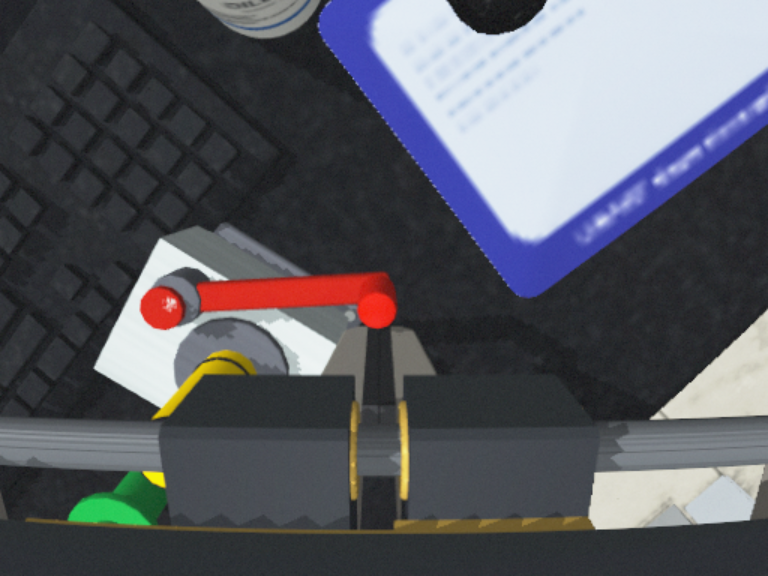

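The lever is moving now, with the knob at (378,308) against the fingertips. I'll continue the arc.

Run:
```python
from lev import *
for a in [42,56,70,82,85]:
    p,o=pose(th0+np.deg2rad(a),16,62); robot.servo_line(p,feed=90,rotation=o)
    s=robot.observe(); print(round(s["t"],2),a,np.round(s["tcp_pos"]-p,1),np.round(s["contact_force"],1))
p,o=pose(th0+np.deg2rad(80),30,62); robot.servo_line(p,feed=120)
p[2]=170; robot.servo_line(p,feed=220)
robot.movep([500,-330,270],rv([0,0,-1],[np.cos(np.deg2rad(250)),np.sin(np.deg2rad(250)),0]))
grip(0.6)
pp(["lever_knob","lever_pivot","coupler_grip","coupler_foot"],["wrist"],"i")
print(robot.observe()["t"])
```

```text
14.19 42 [-0.2  0.6 -0.2] [-0.5  0.6 -0.4]
14.58 56 [-0.4  0.6 -0.2] [-0.3  0.7 -0.4]
14.97 70 [-0.5  0.4 -0.2] [-0.1 -0.1  0.2]
15.33 82 [-3.  -0.1 -0.4] [-4.4  0.3  2.1]
15.58 85 [-6.9 -0.5 -0.6] [-14.2   2.5   6.5]
wrist lever_knob 0.93 [ 597.2 -427.6   86.1]
wrist lever_pivot 0.59 [ 580.9 -349.3   82.4]
wrist coupler_grip 0.91 [ 545.  -332.5  103.1]
wrist coupler_grip 0.78 [ 534.  -204.9   91.4]
wrist coupler_foot 0.76 [ 535.4 -205.5   -1. ]
wrist coupler_foot 0.57 [ 545.8 -331.   102.4]
18.3833
```

View pics/i_wrist.png

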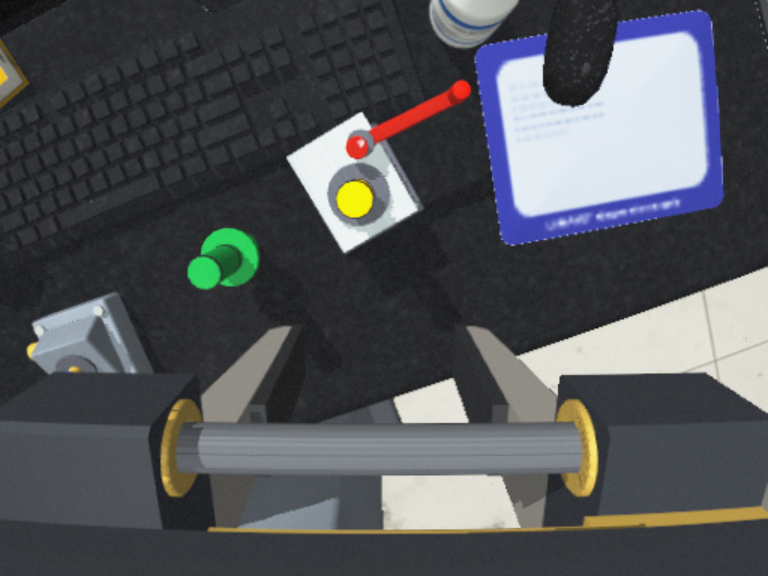

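The lever is at its stop: the knob is at (459,90), with the bar pointing to the holder's -y. Before grasping I'll measure the true finger length by touching the worktop beside the holder gently.

Run:
```python
from h import *
o=rv([0,0,-1],[np.cos(np.deg2rad(250)),np.sin(np.deg2rad(250)),0])
robot.servo_line([450,-325,40],feed=350,rotation=o)
for z in [40,24,18,12,6,2,-2,-6,-10,-14,-18,-22,-26]:
    robot.servo_line([450,-325,z],feed=60)
    s=robot.observe(); print(round(s["t"],2),z,np.round(s["tcp_pos"],1),np.round(s["contact_force"],1))
    if s["contact_force"][2]>4: break
```

```text
19.46 40 [ 451.3 -325.7   41.7] [ 0.2 -0.4 -0.4]
19.88 24 [ 449.6 -324.6   23.3] [-0.5 -0.9  0.2]
20.12 18 [ 449.8 -324.8   17.6] [-0.3  0.3  0.3]
20.38 12 [ 449.7 -324.8   11.6] [-0.1 -0.6  0.2]
20.62 6 [ 449.7 -324.8    5.6] [-0.2 -0.5  0.2]
20.88 2 [ 449.8 -324.9    1.7] [-0.3 -0.5 -0.1]
21.12 -2 [ 449.8 -324.9   -2.3] [-0.3 -0.8  0. ]
21.38 -6 [ 449.8 -324.8   -6.3] [ 0.1 -0.6  0.8]
21.62 -10 [ 449.8 -324.9  -10.3] [ 0.1 -0.2  0.6]
21.88 -14 [ 449.8 -324.8  -14.3] [ 0.3 -0.8 -0.4]
22.12 -18 [ 449.8 -324.9  -18.3] [-0.5 -0.3 -0. ]
22.38 -22 [ 449.8 -324.8  -22.3] [-0.4 -0.2  0.5]
22.62 -26 [ 449.8 -324.9  -26.3] [ 0.1  1.3 -0.2]
```

Run:
```python
from h import *
s=robot.observe();M=Ro.from_rotvec(s["tcp_rot"]).as_matrix()
im=viewer.read_camera("side")[:,:,::-1].copy(); wi=viewer.read_camera("wrist")[:,:,::-1]
i=viewer.camera_info("side")
print(proj(i,s["tcp_pos"]))
cv2.imwrite("pics/j1.png",cv2.resize(im[170:270,270:400],(780,600),interpolation=cv2.INTER_CUBIC))
for x in [0,-19,-38,-57,-88]: print(x,(proj(i,s["tcp_pos"]+M@[x,0,0])[0]-[270,170])*6,(proj(i,s["tcp_pos"]+M@[x,30,0])[0]-[270,170])*6,(proj(i,s["tcp_pos"]+M@[x,-30,0])[0]-[270,170])*6)
cv2.imwrite("pics/j2.png",cv2.resize(wi,(768,576)))
```

```text
[[321.75131062 243.5358162 ]]
0 [310.50786374 441.21489718] [344.69623344 466.27525759] [276.97191483 416.63232898]
-19 [313.21554181 419.25632195] [347.64338282 444.25597049] [279.44891281 394.73666535]
-38 [315.95488454 397.02641606] [350.62537185 421.9616416 ] [281.95456987 372.57333819]
-57 [318.72641653 374.52038993] [353.64278453 399.38735941] [284.48935534 350.13767655]
-88 [323.31888968 337.1944843 ] [358.6435336  361.94153053] [288.68883931 312.93502371]
```

View pics/j1.png

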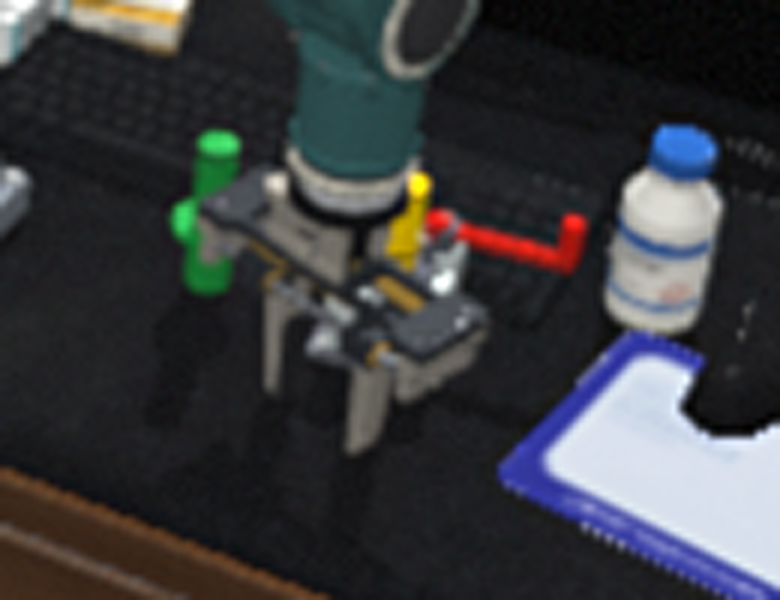

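View pics/j2.png

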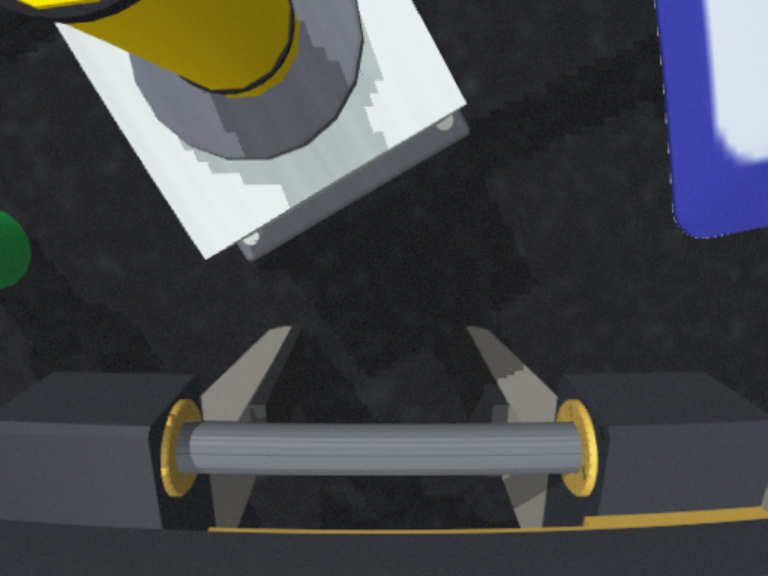

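Run:
```python
from h import *
for z in [-29,-32,-35,-38,-41,-44]:
    robot.servo_line([450,-325,z],feed=60)
    s=robot.observe(); print(round(s["t"],2),z,np.round(s["tcp_pos"],1),np.round(s["contact_force"],1))
    if s["contact_force"][2]>4: break
```

```text
22.98 -29 [ 450.4 -325.3  -26.8] [-3.9  2.1 19.2]
```

Contact came at a reported z of about -26.5, so the true fingertips are 26.5 mm behind the reported TCP, in line with both pictures. I'll correct for that from here. Next: the valve block and IK with the corrected tool.

Run:
```python
from h import *
o=robot.observe()["tcp_rot"]
robot.servo_line([450,-325,60],feed=300)
for c in ["side","top"]:
    acc={}
    for k in range(5):
        i=viewer.camera_info(c); im=viewer.read_camera(c)
        for n in ["nipple_tip","valve_block","coupler_grip"]:
            for d in viewer.pinpoint(n,c): acc.setdefault(n,[]).append(np.r_[w(i,d["at"]),d["confidence"]])
    for n in acc: print(c,n); print(np.round(np.array(acc[n]),1)[:12])
    u=proj(i,[480,-18,50])[0].astype(int); print(u)
    crop=im[u[1]-30:u[1]+30,u[0]-40:u[0]+40,::-1]; cv2.imwrite(f"pics/k_{c}.png",cv2.resize(crop,(800,600),interpolation=cv2.INTER_CUBIC))
down=np.array([0,0,-1.])
cz=np.array([-.4226,0,.9063])
for tilt in [0,10,15,20,25,30]:
    t=np.deg2rad(25-tilt); x=np.array([np.sin(t),0,-np.cos(t)])  # tool dir at nipple
    for L in [67.5,100,150]:
        for y in [-1,1]:
            q=kin.ik(np.array([470,-19,90])+L*cz+45.5*x,rv(x,[0,y,0])); print(tilt,L,y,None if q is None else np.round(q,2))
print(robot.observe()["t"])
```

```text
side nipple_tip
[[ 4.753e+02 -2.090e+01  9.010e+01  5.000e-01]
 [ 4.712e+02 -2.060e+01  9.060e+01  6.000e-01]
 [ 4.040e+02  3.625e+02 -3.100e+00  4.000e-01]
 [ 4.718e+02 -2.260e+01  9.060e+01  6.000e-01]
 [ 4.717e+02 -2.250e+01  9.290e+01  4.000e-01]
 [ 4.724e+02 -2.130e+01  9.000e+01  6.000e-01]]
side valve_block
[[ 4.841e+02 -2.310e+01  9.000e-01  7.000e-01]
 [ 4.854e+02 -2.230e+01  2.100e+00  9.000e-01]
 [ 4.836e+02 -2.290e+01 -1.000e-01  8.000e-01]
 [ 5.867e+02 -3.439e+02  8.330e+01  2.000e-01]
 [ 4.843e+02 -1.930e+01  9.000e-01  7.000e-01]]
side coupler_grip
[[ 5.365e+02 -2.065e+02  9.200e+01  5.000e-01]
 [ 5.362e+02 -2.039e+02  9.260e+01  7.000e-01]
 [ 5.367e+02 -2.030e+02  9.280e+01  7.000e-01]
 [ 5.361e+02 -2.071e+02  9.050e+01  7.000e-01]
 [ 5.377e+02 -2.033e+02  9.350e+01  6.000e-01]]
[256 198]
top nipple_tip
[[ 4.716e+02 -1.630e+01  8.900e+01  6.000e-01]
 [ 3.908e+02  2.000e+02  3.500e+00  6.000e-01]
 [ 4.709e+02 -2.070e+01  9.120e+01  6.000e-01]
 [ 4.678e+02 -1.710e+01  8.920e+01  6.000e-01]
 [ 4.679e+02 -1.650e+01  9.050e+01  5.000e-01]
 [ 5.945e+02 -4.261e+02  8.880e+01
[... 2167 characters left out ...]
0 1 [ 1.06  0.13 -1.13  2.17  0.16  0.84  1.4 ]
25 67.5 -1 [ 0.43  0.29 -0.53  2.14  0.21  0.76 -1.8 ]
25 67.5 1 [ 1.    0.64 -1.31  2.11  0.76  1.    0.84]
25 100 -1 [ 0.47  0.22 -0.56  2.14  0.16  0.82 -1.75]
25 100 1 [ 1.04  0.5  -1.29  2.12  0.6   0.97  0.98]
25 150 -1 [ 0.53  0.1  -0.59  2.14  0.07  0.92 -1.67]
25 150 1 [ 1.11  0.28 -1.27  2.11  0.33  0.97  1.24]
30 67.5 -1 [ 0.41  0.33 -0.51  2.08  0.2   0.87 -1.79]
30 67.5 1 [ 0.97  0.72 -1.32  2.05  0.75  1.12  0.84]
30 100 -1 [ 0.44  0.27 -0.54  2.08  0.16  0.92 -1.76]
30 100 1 [ 1.    0.59 -1.3   2.06  0.62  1.1   0.95]
30 150 -1 [ 0.49  0.16 -0.57  2.08  0.09  1.01 -1.7 ]
30 150 1 [ 1.06  0.39 -1.28  2.06  0.4   1.09  1.15]
25.425
```

View pics/k_top.png

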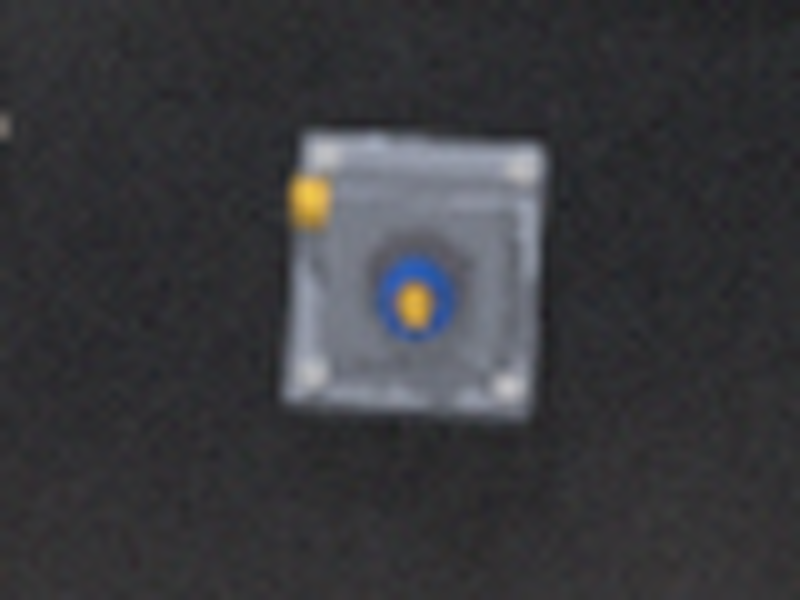

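View pics/k_side.png

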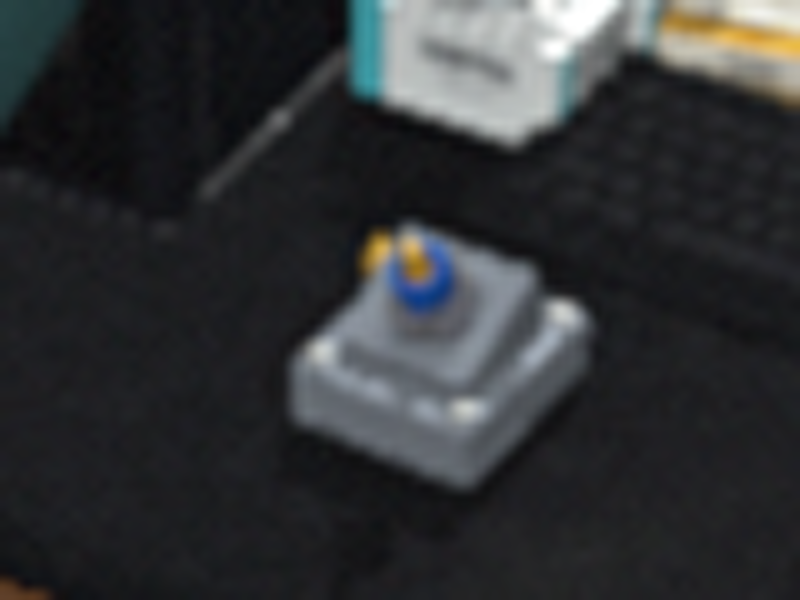

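Top crop: the nipple tip is at (413,312), inside the blue sleeve, and the block's yaw is about -2°. The tip estimates from the two cameras average (471,-20,91), which matches the stated 92 mm height. I'll grasp the coupler with the tool tilted 20° relative to it, which keeps the arm off its joint limits at the nipple.

Run:
```python
from h import *
t=np.deg2rad(20); x=np.array([-np.sin(t),0,-np.cos(t)]); o=rv(x,[0,-1,0])
g=np.array([550,-331.5,102]); p=g+45.5*x
print(kin.ik(p,o),kin.ik(p-90*x,o))
robot.servo_line([450,-325,170],feed=400)
robot.movep(p-90*x,o); robot.servo_line(p,feed=120)
s=robot.observe(); print(s["t"],s["tcp_pos"]-p,s["contact_force"])
wi=viewer.read_camera("wrist")[:,:,::-1]; cv2.imwrite("pics/l.png",cv2.resize(wi,(768,576)))
si=viewer.read_camera("side")[:,:,::-1]; cv2.imwrite("pics/l2.png",cv2.resize(si[150:250,280:410],(780,600),interpolation=cv2.INTER_CUBIC))
i=viewer.camera_info("wrist"); print(proj(i,[[550,-331.5,125],[550,-331.5,67]])*1.5)
```

```text
[ 0.62104184  0.79279164 -0.31598412  1.44485608  0.35790107  1.28908053
 -1.37546132] [ 0.60382987  0.7512701  -0.33593857  1.31256136  0.33524607  1.45925615
 -1.35233169]
27.35 [ 0.68044725 -0.35571207  1.0190557 ] [-1.05916343  0.15728905  0.20460064]
[[376.70278822 424.41785214]
 [376.99726348 309.03222736]]
```

View pics/l.png

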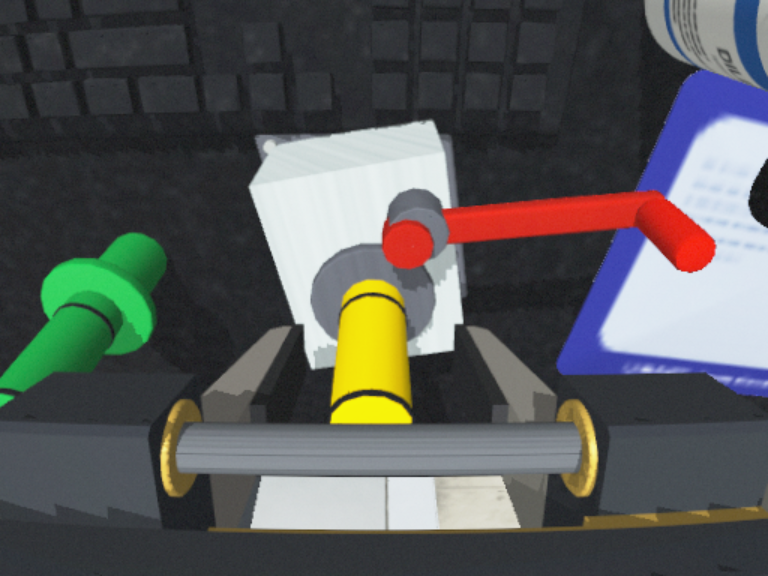

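View pics/l2.png

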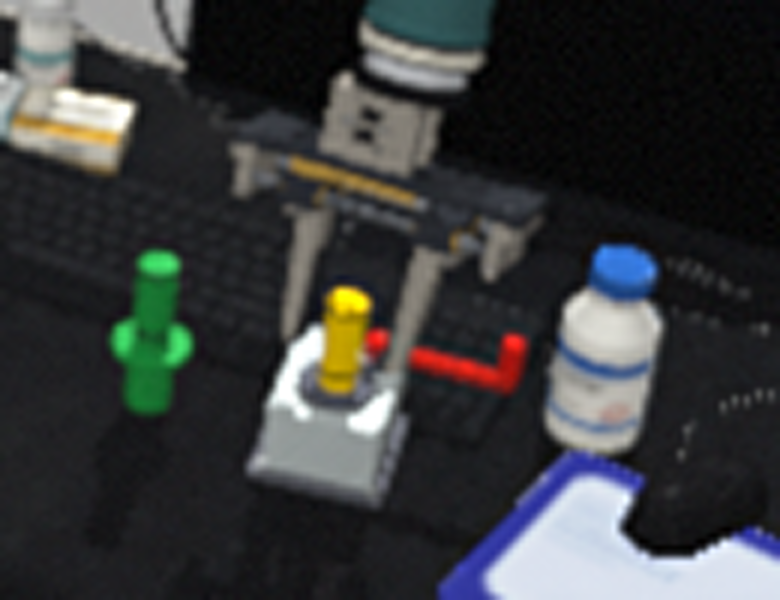

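Run:
```python
from h import *
def yel(im): 
    h=cv2.cvtColor(im,cv2.COLOR_BGR2HSV); return (h[...,0]>22)&(h[...,0]<35)&(h[...,1]>150)&(h[...,2]>80)
it=viewer.camera_info("top"); iw=viewer.camera_info("wrist"); isd=viewer.camera_info("side")
s=robot.observe()
for x in [546,550,554,558]:
    X=[[x,-331.5,125],[x,-331.5,102],[x,-331.5,67]]
    print(x,"top",proj(it,X)[0].round(1),"side",proj(isd,X)[0].round(1),"wrist",(proj(iw,X)*1.5).round(0).tolist(), "pivot w",(proj(iw,[x+36,-348,80])*1.5).round(0))
im=cv2.imread("pics/a_top.png")
m=yel(im)[150:220,330:400]; ys,xs=np.nonzero(m); print("top yellow",xs.min()+330,xs.max()+330,ys.min()+150,ys.max()+150)
b=im[150:220,330:400]; cv2.imwrite("pics/m_top.png",cv2.resize(b,(700,700),interpolation=cv2.INTER_CUBIC)[:600])
M=Ro.from_rotvec(s["tcp_rot"]).as_matrix()
for q in [[-26.5,27.6,-10],[-26.5,31,-10],[-26.5,-31,-10],[-26.5,31,-7],[-45.5,0,0]]: print(q,proj(iw,s["tcp_pos"]+M@q)*1.5)
```

```text
546 top [356.4 187. ] side [337.3 199.8] wrist [[377.0, 433.0], [377.0, 379.0], [377.0, 317.0]] pivot w [[426. 255.]]
550 top [356.3 185.8] side [337.7 199.2] wrist [[377.0, 424.0], [377.0, 371.0], [377.0, 309.0]] pivot w [[426. 245.]]
554 top [356.3 184.6] side [338.1 198.7] wrist [[377.0, 415.0], [377.0, 362.0], [377.0, 301.0]] pivot w [[427. 234.]]
558 top [356.3 183.4] side [338.5 198.1] wrist [[377.0, 406.0], [377.0, 353.0], [377.0, 292.0]] pivot w [[428. 223.]]
top yellow 349 359 183 192
[-26.5, 27.6, -10] [[452.83201139 324.49391588]]
[-26.5, 31, -10] [[462.08720187 324.47177231]]
[-26.5, -31, -10] [[292.65272172 324.51058604]]
[-26.5, 31, -7] [[461.74184786 332.24549578]]
[-45.5, 0, 0] [[377.2638522  371.05327799]]
```

View pics/m_top.png

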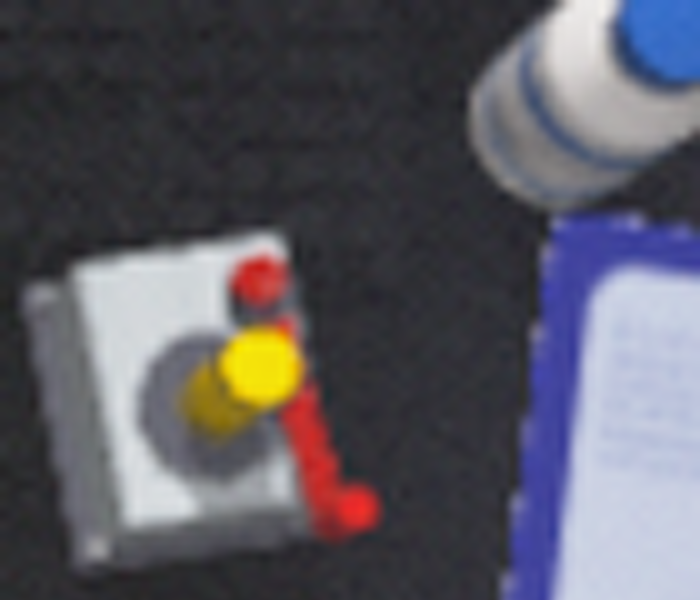

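Run:
```python
from h import *
s=robot.observe(); t=np.deg2rad(20); x=np.array([-np.sin(t),0,-np.cos(t)])
p=np.array([552,-331.5,102])+45.5*x
robot.servo_line(p,feed=60)
grip(0.0,55); s=robot.observe(); print(s["t"],s["grip_width"],s["grip_width"]*92,s["contact_force"])
p[2]+=30; robot.servo_line(p,feed=60); s=robot.observe(); print(s["t"],s["grip_width"],s["contact_force"])
p[2]+=90; robot.servo_line(p,feed=120); s=robot.observe(); print(s["t"],s["grip_width"],s["contact_force"])
wi=viewer.read_camera("wrist")[:,:,::-1]; cv2.imwrite("pics/n.png",cv2.resize(wi,(768,576)))
si=viewer.read_camera("side")[:,:,::-1]; cv2.imwrite("pics/n2.png",cv2.resize(si[120:250,270:410],(780,600),interpolation=cv2.INTER_CUBIC))
pp(["coupler_grip","coupler_foot"],["side","top","wrist"])
print(robot.observe()["tcp_pos"])
```

```text
28.2583 0.2734688103489243 25.159130552101033 [1.37445089 2.5826451  0.42982937]
28.9083 0.2718799640444167 [-0.3057859   0.53489635 -0.90107522]
29.8083 0.27366127199216667 [-0.02626298 -0.42653424 -2.17880328]
side coupler_grip 0.78 [ 549.  -338.2  216.3]
side coupler_grip 0.65 [ 538.7 -207.9   93.9]
side coupler_foot 0.7 [ 545.5 -335.   128.2]
side coupler_foot 0.6 [ 535.5 -204.5   -5.7]
top coupler_grip 0.7 [ 538.8 -202.4   89.6]
top coupler_grip 0.5 [ 548.5 -334.3  218.6]
top coupler_foot 0.61 [ 554.1 -335.3  129.8]
wrist coupler_grip 0.92 [ 537.5 -208.5   93.1]
wrist coupler_grip 0.9 [ 547.2 -333.4  222.4]
wrist coupler_foot 0.94 [ 537.1 -202.9    0. ]
wrist coupler_foot 0.75 [ 547.9 -334.8  126.1]
[ 536.41749361 -331.48632955  179.17451396]
```

View pics/n.png

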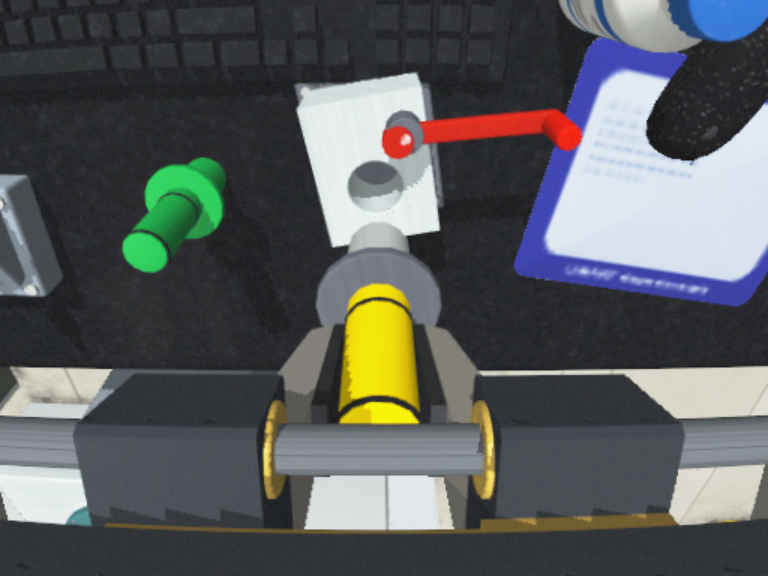

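View pics/n2.png

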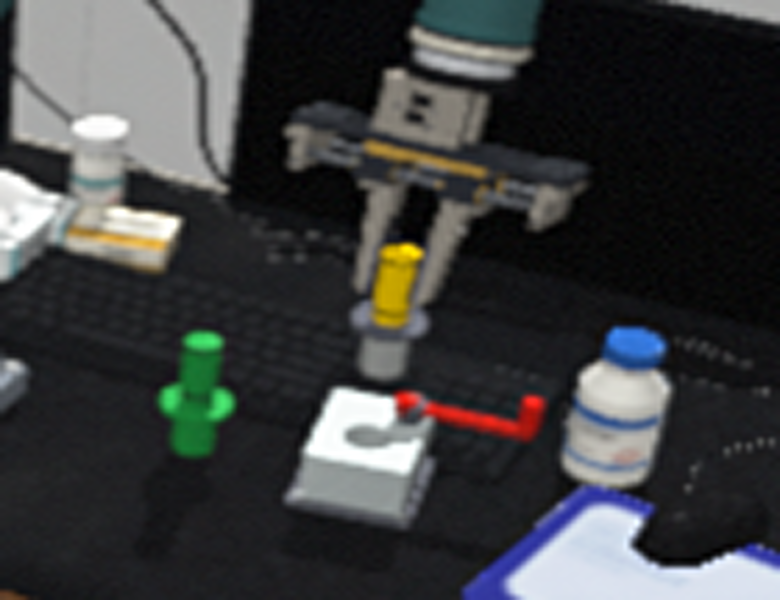

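The coupler is out of the holder. Wrist view: handle centred between the pads at (378,350), empty hole at (375,185). Side view: it hangs upright. Next I'll carry it to a point above the nipple and compare foot and nipple in the same pictures.

```bash
cat > nip.py <<'E'
from h import *
t=np.deg2rad(20); X0=np.array([-np.sin(t),0,-np.cos(t)]); M0=Ro.from_rotvec(rv(X0,[0,-1,0])).as_matrix()
F=M0.T@(np.array([550.5,-332,130])-np.array([536.4,-331.5,179.2]))
Rn=Ro.from_euler("z",-2,degrees=True).as_matrix()@Ro.from_euler("y",-25,degrees=True).as_matrix()
nz=Rn[:,2]; M2=Rn@M0; O2=Ro.from_matrix(M2).as_rotvec()
TIP=np.array([471,-19.5,92.])
def cmd(L,tip=TIP,lat=(0,0)): # foot L mm beyond tip along axis
    return tip+L*nz+Rn[:,0]*lat[0]+Rn[:,1]*lat[1]-M2@F
E
python3 - <<'E'
from nip import *
print(kin.ik(cmd(90),O2),kin.ik(cmd(-25),O2),nz)
robot.movep(cmd(90),O2); print(robot.observe()["t"])
robot.servo_line(cmd(22),feed=120)
robot.hold(0.2)
s=robot.observe(); print(s["t"],s["tcp_pos"]-cmd(22),s["contact_force"])
for c in ["side","top","wrist"]:
    for k in range(3):
        i=viewer.camera_info(c); im=viewer.read_camera(c)
        if k==0: cv2.imwrite(f"pics/o_{c}.png",im[:,:,::-1])
        for n in ["nipple_tip","coupler_foot"]:
            for d in viewer.pinpoint(n,c)[:2]: print(c,n,round(d["confidence"],2),np.round(w(i,d["at"]),1))
M=Ro.from_rotvec(s["tcp_rot"]).as_matrix(); print("expected foot",s["tcp_pos"]+M@F, robot.observe()["t"])
im=cv2.imread("pics/o_side.png"); cv2.imwrite("pics/o_s.png",cv2.resize(im[140:240,200:330],(780,600),interpolation=cv2.INTER_CUBIC))
im=cv2.imread("pics/o_wrist.png"); cv2.imwrite("pics/o_w.png",cv2.resize(im,(768,576)))
im=cv2.imread("pics/o_top.png"); cv2.imwrite("pics/o_t.png",cv2.resize(im[170:250,210:310],(750,600),interpolation=cv2.INTER_CUBIC))
E
```

```text
[ 0.66922447 -0.02248884 -0.69018947  2.16743572 -0.0119675   0.90440021
 -1.62017998] [ 0.50541338  0.25961492 -0.60491707  2.18554761  0.2536537   0.66898429
 -1.87674576] [-0.42236081  0.01474916  0.90630779]
31.6833
32.6 [ 0.35117425 -0.1747642   0.69169736] [ 0.27982092 -0.43655963 -1.89165184]
side nipple_tip 0.4 [471.1 -21.1  90.6]
side coupler_foot 0.46 [ 538.  -207.6   -6.3]
side coupler_foot 0.44 [460.3 -19.9 110.9]
side nipple_tip 0.37 [470.  -21.2  91.2]
side nipple_tip 0.31 [ 4.842e+02 -2.030e+01  2.000e-01]
side coupler_foot 0.73 [460.1 -19.7 108.7]
side coupler_foot 0.62 [ 539.5 -205.    -6.4]
side nipple_tip 0.43 [470.4 -20.4  91.6]
side coupler_foot 0.74 [ 536.3 -204.9   -5. ]
side coupler_foot 0.63 [456.3 -21.7 107.5]
top nipple_tip 0.69 [376.2 528.8  -5.6]
wrist nipple_tip 0.68 [469.5 -16.5  91.4]
wrist coupler_foot 0.95 [457.9 -17.9 107.8]
wrist coupler_foot 0.69 [ 538.  -202.9   -3.2]
wrist nipple_tip 0.84 [469.6 -17.   92.1]
wrist coupler_foot 0.98 [458.  -20.  112.6]
wrist coupler_foot 0.84 [ 535.5 -206.3   -4.4]
wrist nipple_tip 0.84 [469.  -16.9  93.2]
wrist nipple_tip 0.22 [386.  200.6  -2.5]
wrist coupler_foot 0.97 [ 537.8 -204.5   -1.9]
wrist coupler_foot 0.85 [457.8 -17.6 107.1]
expected foot [462.11244283 -19.3849093  112.67823413] 33.95
```

View pics/o_s.png

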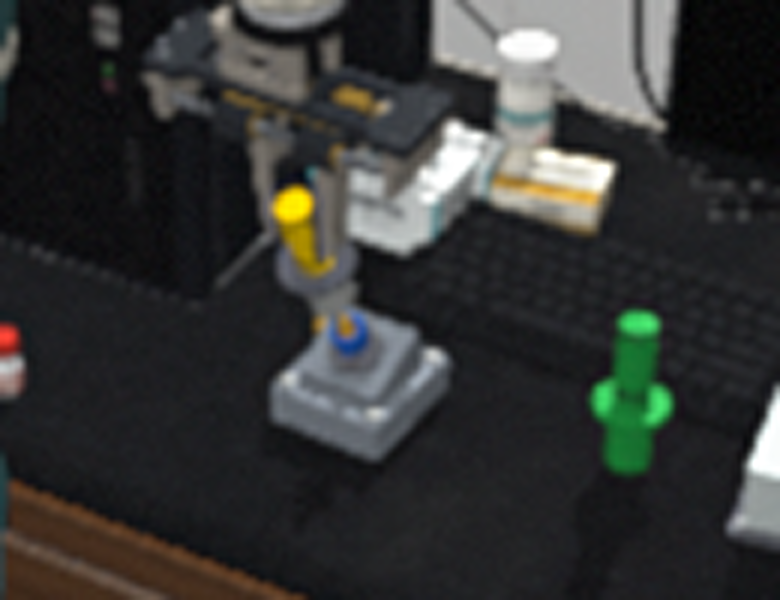

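View pics/o_w.png

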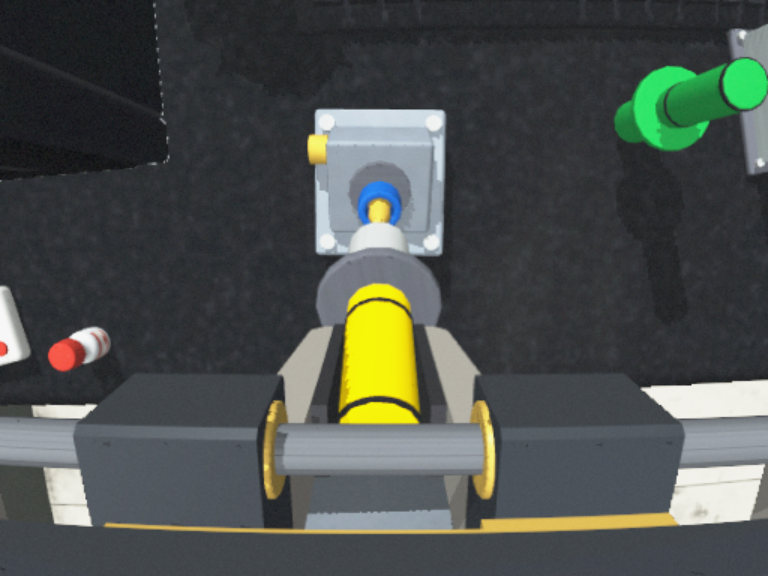

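View pics/o_t.png

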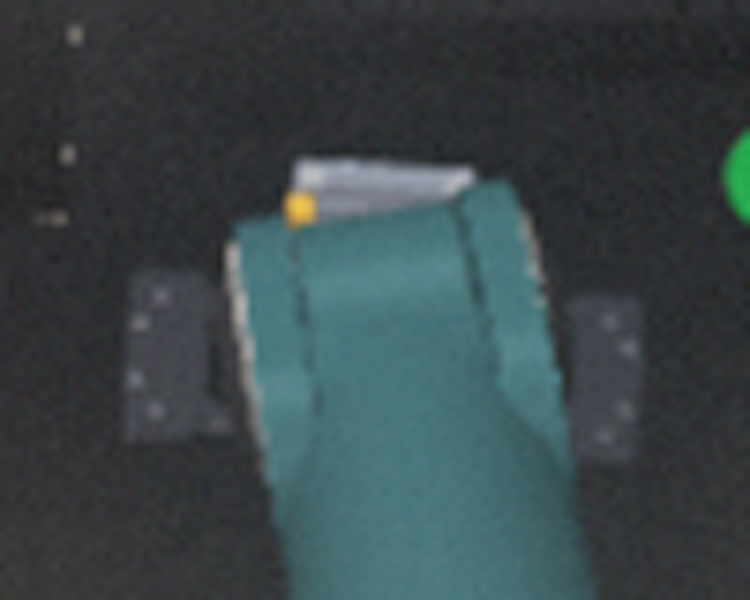

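In the wrist view the nipple (378,210) and coupler head (378,240) line up sideways. Both cameras say the foot needs about +3 mm in the lean plane. I'll apply most of that and advance in steps, watching the forces.

Run:
```python
from nip import *
lat=(2.5,0.5)
for L in [10,3,-3,-8,-12,-15]:
    robot.servo_line(cmd(L,lat=lat),feed=60)
    s=robot.observe(); f=Rn.T@(s["contact_force"]-[0,0,-2]); print(round(s["t"],2),L,"err",np.round(Rn.T@(s["tcp_pos"]-cmd(L,lat=lat)),1),"f",np.round(f,1))
    if abs(f[2])>6 or np.hypot(f[0],f[1])>8: break
for c in ["side","wrist"]:
    im=viewer.read_camera(c)[:,:,::-1]; cv2.imwrite(f"pics/p_{c}.png",cv2.resize(im,(768,576)) if c=="wrist" else cv2.resize(im[140:240,200:330],(780,600),interpolation=cv2.INTER_CUBIC))
```

```text
34.31 10 err [-0.4  0.2 -0.4] f [0.3 0.5 0.5]
34.58 3 err [-0.4  0.1 -0.3] f [0.6 0.3 0.3]
34.83 -3 err [-0.2  0.1 -0.2] f [-0.5  0.2 -0.3]
35.08 -8 err [-0.2  0.  -0.2] f [-0.   0.2  0.4]
35.33 -12 err [-0.2  0.  -0.2] f [ 0.7 -0.2  1. ]
35.58 -15 err [-0.1  0.  -0.1] f [ 1.1 -0.9 -0.1]
```

View pics/p_side.png

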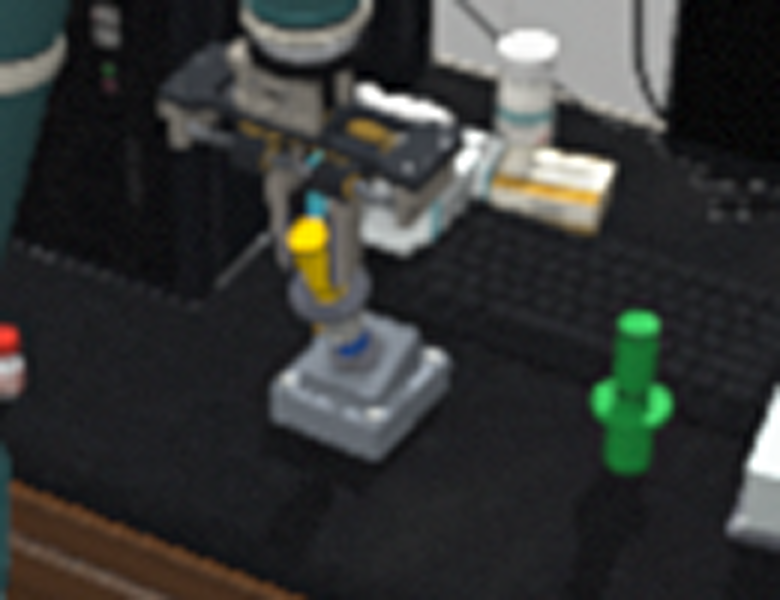

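View pics/p_wrist.png

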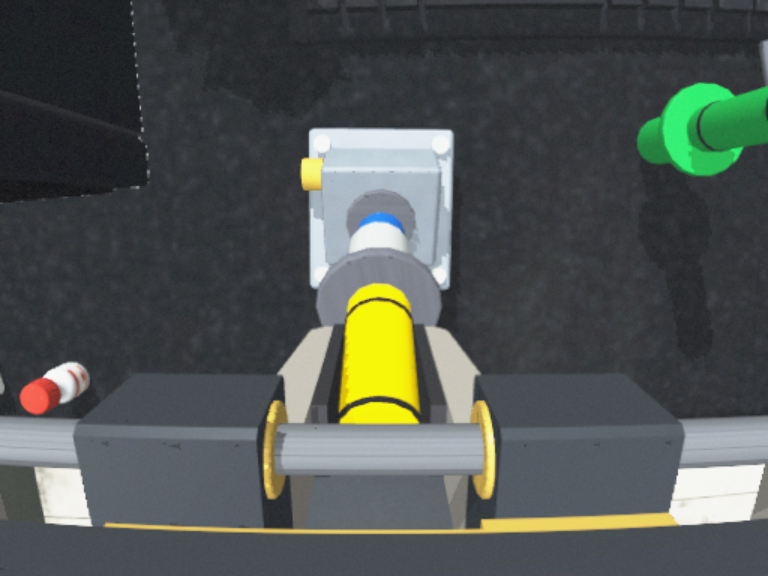

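The bore is over the nipple with no side force. The foot is at the blue sleeve, (353,345) in the side crop. Now the push.

Run:
```python
from nip import *
lat=(2.5,0.5)
for L in np.arange(-16,-30,-1.0):
    robot.servo_line(cmd(L,lat=lat),feed=20)
    F3=[];
    for k in range(3):
        robot.hold(0.04); s=robot.observe(); F3.append(s["contact_force"])
    f=Rn.T@(np.mean(F3,0)-[0,0,-2]); e=Rn.T@(s["tcp_pos"]-cmd(0,lat=lat)); print(round(s["t"],2),L,"actual",np.round(e,1),"f",np.round(f,1),round(s["grip_width"],3))
    if f[2]>16 or np.hypot(f[0],f[1])>15: break
    if L<=-24: break
```

```text
36.05 -16.0 actual [  0.1   0.  -15.8] f [0.1 0.8 6.8] 0.276
36.42 -17.0 actual [  0.2  -0.  -16.7] f [0.9 0.5 8.8] 0.271
36.8 -18.0 actual [  0.2   0.  -17.7] f [0.7 0.2 9.5] 0.275
37.17 -19.0 actual [  0.2   0.  -18.7] f [0.7 0.3 8.8] 0.278
37.55 -20.0 actual [  0.2   0.  -19.8] f [ 0.3 -0.2  8.4] 0.274
37.92 -21.0 actual [  0.2  -0.  -20.9] f [0.5 0.3 7.9] 0.276
38.3 -22.0 actual [  0.1   0.  -22. ] f [0.7 0.1 6.4] 0.28
38.67 -23.0 actual [  0.1   0.  -23. ] f [1.1 0.4 5. ] 0.273
39.05 -24.0 actual [ -0.  -0. -24.] f [0.9 0.1 5.7] 0.277
```

The force profile matches the sleeve: 9.5 N peak about 2 mm in, then the snap down to 5 N about 8 mm in, and now rising again. I'll go slightly further and check.

Run:
```python
from nip import *
lat=(2.5,0.5)
for L in [-24.5,-25.0]:
    robot.servo_line(cmd(L,lat=lat),feed=20); robot.hold(0.3)
    F3=[]
    for k in range(5): robot.hold(0.04); s=robot.observe(); F3.append(s["contact_force"])
    f=Rn.T@(np.mean(F3,0)-[0,0,-2]); print(round(s["t"],2),L,np.round(Rn.T@(s["tcp_pos"]-cmd(0,lat=lat)),2),"f",np.round(f,1),round(s["grip_width"],3))
    if f[2]>7.5: break
for c in ["side","wrist"]:
    im=viewer.read_camera(c)[:,:,::-1]; cv2.imwrite(f"pics/q_{c}.png",cv2.resize(im,(768,576)) if c=="wrist" else cv2.resize(im[140:240,200:330],(780,600),interpolation=cv2.INTER_CUBIC))
pp(["lever_knob","lever_pivot"],["side"])
pp(["bottle","cup","kit","vial"],["top","side"])
```

```text
39.81 -24.5 [ 3.000e-02 -1.000e-02 -2.449e+01] f [0.8 0.2 6.9] 0.276
40.57 -25.0 [ -0.04   0.   -24.97] f [ 1.  -0.2  7.4] 0.274
side lever_knob 0.64 [ 596.6 -429.3   85.1]
side lever_pivot 0.7 [ 587.5 -344.4   84.6]
side lever_pivot 0.6 [472.7 -20.2  89.4]
top bottle 0.86 [ 663.8 -469.3    3.9]
top cup 0.69 [401.  367.6  -1.7]
top kit 0.7 [373.1 528.9  -1.8]
top vial 0.58 [387.7 202.    1.4]
side bottle 0.78 [ 666.4 -471.5   -5.7]
side cup 0.58 [402.9 364.8  -3.8]
side kit 0.64 [372.5 531.   -4.4]
side kit 0.59 [ 584.8 -342.8   82.6]
side vial 0.63 [390.  200.8   1.1]
```

View pics/q_side.png

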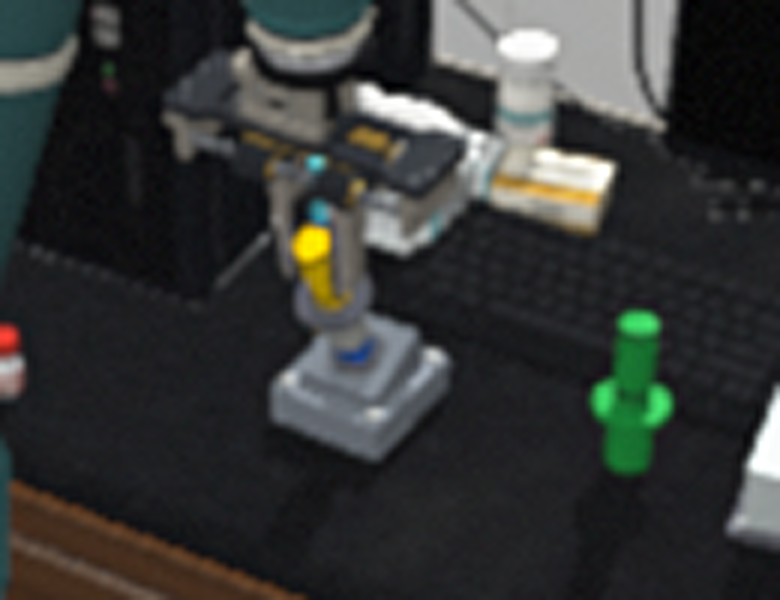

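View pics/q_wrist.png

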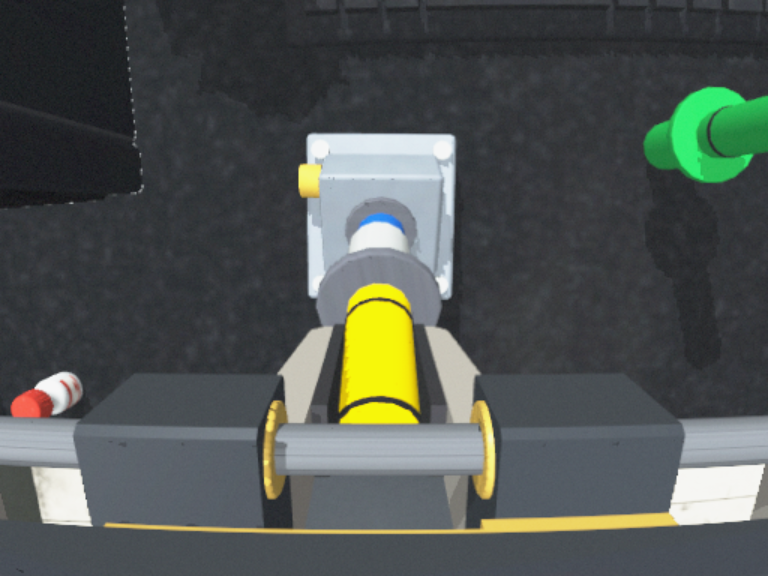

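Run:
```python
from nip import *
robot.hold(0.3); s=robot.observe(); print(s["t"],Rn.T@(s["contact_force"]-[0,0,-2]),s["grip_width"])
robot.job_done()
```

```text
41.6167 [ 0.6504407  -0.33063333  7.79323211] 0.27404880492397843
the job is handed in; nothing more can be done
```

I swung the lever to its stop, lifted out the yellow coupler and pushed it along the nipple's slant until the sleeve snapped. The job was handed in at 41.6 s of 58 with the coupler still gripped. No verdict was reported.

**Last checks**
- **Sleeve:** the push force rose to 9.5 N, fell to 5 N at about 8 mm and was back to about 7.8 N at hand-in. I read that as about 9 of 10 mm; the joint itself was not measured. Side forces stayed under 1 N.
- **Coupler:** the jaws stayed at 25 mm, and the wrist pictures before and after showed no slip in the grip.
- **Lever and bystanders:** the lever still read fully open. The bottle, cup, box and vial were where they began, within about 5 mm.

**What failed or disagreed**
- **First lever sweep:** it missed, passing just over the knob. The fingertips lie about 26.5 mm behind the reported TCP, which I confirmed with a light worktop touch. It reached about 19 N at the last step, and I corrected every later move for it.
- **Camera estimates:** they differed by up to about 6 mm for the coupler and 4 mm for the nipple. I moved the coupler 2.5 mm across before pushing, to match where the cameras put its foot relative to the nipple.
- **Squareness:** the angle on the nipple was set from the stated 25° lean and the block's turn in the top picture. It was not measured separately at the end.

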